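# Load a solder reel on the bench carousel and hold it at the wire guide

### The arm

A 7-joint arm with a two-finger parallel gripper is mounted at the origin on the work surface. World frame = base frame: x ahead of the robot, y to its left, z up, the work surface at z = 0. Lengths are in m, angles in degrees, forces in N, time in s.
With the tool pointing down it reaches from about 0.35 to 0.9 m from the base axis. Payload 19.9 kg.
Tool frame: the origin (TCP) lies at the very end of the fingers, on their centre line; the grasp point (between the pads) lies 19 mm behind it (env.hold_point_z is the distance from the TCP to the grasp point, in m); z points along the fingers, y is the direction in which the jaws open and shut (so a half turn about z gives the same grasp; the last joint's range is limited). The gripper opens to 94 mm and grips with 3 to 60 N. Pads are 16 mm wide; open, the fingers measure 119 mm over their backs; the gripper's body (75 mm by 177 mm) begins 78 mm behind the grasp point.
Start: joints at [-76.69, 23.915, -0.59, 92.452, 0.269, 63.638, -3.037], TCP at [0.169, 0.602, 0.205] pointing down, gripper open.
Joint ranges: [-161.28, 161.28], [-22.2, 115.67], [-73.04, 71.86], [3.21, 147.25], [-68.34, 248.33], [10.77, 114.83], [-161.83, 161.83]. Speed limits (degrees/s): [108.29, 108.29, 136.94, 136.94, 172.46, 172.46, 172.46].

### API

Orientations are given as a 3x3 rotation matrix whose columns are the frame's x, y, z axes.
In Python, from workcell import env, set_gripper, solve_ik, viewer gives the robot as it stands. The module is installed in compiled form; this text tells all that it offers. Calls block until the motion is done:
- env.movep(position, orientation): joint-space move of the TCP to a pose.
- env.servo_line(position, attitude=None, max_speed=0.15): straight line of the TCP; attitude=None keeps the orientation; max_speed is the mean speed in m/s.
- env.movej(angles): joint-space move.
- set_gripper(opening, squeeze=None): opening from 0.0 (shut) to 1.0 (fully open); squeeze is the grip in N (None keeps the last); returns when the fingers have stopped.
- env.wait(seconds).
- solve_ik(position, orientation): joint angles nearest the present ones, or None.
- env.get_state(): the state.
- viewer.get_image(name): name is "side" or "top" or "wrist"; returns the picture (420x560x3 uint8, red, green, blue); there is no depth.
- viewer.camera_info(name): a dict with "fov_y" (degrees; the focal length in pixels is half the picture's height over the tangent of half this angle, whatever the lens; pixels are square), "cx", "cy" (the principal point, pixels), "k1" (the pictures are not rectified: a ray, as slopes to the right and down, at radius r is drawn at 1 + k1 r^2 times it, then the intrinsics apply), "R" (3x3) and "t" (3): a world point X has camera coordinates R X + t; the wrist camera has in their place "T_tool_cam" (4x4, takes a point from camera to tool coordinates, whose origin is the TCP and whose axes are the flange's). Camera axes: x right, y down, z forward; pixel columns grow to the right and rows downward; lengths in m; the calibration is good to about 2 mm. A picture is of the moment at which its call begins: read the wrist's pose just before it. camera_info takes no time and is no camera call.
A pose or a line that the arm cannot do raises env.Unreachable and nothing moves.
- env.job_done(): hands the job in, once; it reports no verdict.
The state is a dict: "t": time; "qpos": joint angles; "dq": joint speeds; "effort": joint torques, N m; "eef_pos": TCP position; "tcp_rot": TCP orientation; "contact_force": force on the tool from outside, world axes, zero at the start; "wrist_torque": the same for the moment, N m; "gripper_width": opening from 0.0 (shut) to 1.0 (fully open).
Only numpy, scipy, OpenCV 4.12 (cv2) and the standard library are available. Lean on these libraries where they do the work, as an engineer would, in place of code of your own. Each camera call takes 0.05 s, during which the arm holds its last target. There are 200 camera calls.

### The job

Put the new solder reel that stands alone on the bench onto the empty spindle of the reel carousel, all the way down, and turn the carousel so that this reel stands squarely behind the wire guide. Finish while still holding it there - keep the gripper firmly closed on that reel or on the turntable (its centre knob, say) and do not let go - so that it cannot swing while the solder is fed through. Leave the other reels on their spindles and the other things on the bench where they are.

Things in the scene. Friction and masses are not known exactly. Their poses are not given: they have to be found in the camera images.
- carousel_base: fixed base of the reel carousel: grey round plate, 236 mm across, top 10 mm above the bench, with a 34 mm wide tongue reaching 185 mm from the centre on its front side; the steel wire guide stands on the tongue. It cannot be moved. Origin: on the turning axis, at bench height; its -x axis points from the turning axis to the wire guide (roughly towards the robot), z up
- guide_eye (a point): centre of the wire guide's eyelet, 46 mm above the bench, 155 mm from the turning axis: an upright steel ring, 29 mm across outside, on a 6 mm post; its top is 61 mm above the bench
- feed_position (a point): fixed point straight behind the wire guide: on the line from the turning axis to the guide, 85 mm from the axis, 21 mm above the bench (top face of the turntable). The foot of the spindle with the new reel must come here
- turntable: dark steel disc, 250 mm across, top face 21 mm above the bench. Turns endlessly either way about its upright axis with little friction (0.06 N m, about 1 N at a spindle) and stays where it is left. Carries four upright steel spindles a quarter turn apart, 85 mm from the axis, and the centre knob. Origin: on the turning axis at bench height; its -x axis points to the empty spindle, z up
- empty_spindle (a point): foot of the empty spindle: on its axis, at the disc's top face, 21 mm above the bench; turns with the turntable. Every spindle is a fixed upright rod 16 mm thick and 66 mm high above the disc (top 12 mm tapers to 8 mm; tip 87 mm above the bench). At the start it is at least 50 degrees round from the wire guide, either way
- knob (a point): centre of the turntable's black round knob, on the turning axis, 93 mm above the bench; the knob is 38 mm across, from 81 to 105 mm above the bench, fixed to the disc by an 18 mm column
- new_reel_centre (a point): centre of the new reel, half-way up: a plain white plastic solder reel with grey solder wound on it, 55 mm in diameter, 50 mm high, about 0.28 kg, standing upright alone on the bench, with a straight 20 mm bore right through along its axis (z). Seated on the spindle its centre is 46 mm above the bench (underside on the disc)
- large_reel_centre (a point): plain white plastic solder reel with grey solder wound on it, standing on the carousel with its axis upright, on one of the three other spindles (which one varies); it turns freely on its spindle. 64 mm in diameter, 58 mm high; this point is its centre
- middle_reel_centre (a point): plain white plastic solder reel with grey solder wound on it, standing on the carousel with its axis upright, on one of the three other spindles (which one varies); it turns freely on its spindle. 55 mm in diameter, 50 mm high, the same kind as the new one; this point is its centre
- small_reel_centre (a point): plain white plastic solder reel with grey solder wound on it, standing on the carousel with its axis upright, on one of the three other spindles (which one varies); it turns freely on its spindle. 44 mm in diameter, 34 mm high; this point is its centre
- flux_jar_centre (a point): small amber flux jar with black cap, 42 mm in diameter, 58 mm high, loose on the bench; its centre. To be left alone
- tape_roll: roll of amber tape lying flat on the bench, 72 mm in diameter, 19 mm high, open in the middle; origin at the centre of its underside. To be left alone
- screwdriver: screwdriver with yellow handle lying on the bench, 170 mm long along its x axis, handle 26 mm thick; origin half-way along, at bench height. To be left alone
There are look-alikes about, which are no part of the job. Leave any yellow look-alike of the part that bears new_reel_centre alone.

How it is judged (in metres and radians):
At the end, for the whole second after the job is handed in: New reel down on the empty spindle (5 mm from its axis, at most 4 mm above its seat, tilt under 0.1 rad), that spindle within 10 mm of the feed position, turntable and reel at rest (0.08 rad/s, 20 mm/s), fingers holding the new reel or the turntable with over 3 N (horizontal distance between new_reel_centre and empty_spindle below 0.005 m and height (world z) of new_reel_centre below 0.05 m and angle between new_reel_centre's own z axis and vertical below 0.1 rad and horizontal distance between empty_spindle and feed_position below 0.01 m and angular speed of turntable below 0.08 rad/s and linear speed of new_reel below 0.02 m/s and (contact force between the fingers and turntable above 3 N or contact force between the fingers and new_reel above 3 N)); the arm keeps its last pose, push and grip.
It fails at once if one of the three reels already on the carousel is lifted or tipped (its centre more than 20 mm above its seated height) (height (world z) of large_reel_centre above 0.07 m or height (world z) of middle_reel_centre above 0.066 m or height (world z) of small_reel_centre above 0.058 m).
It fails at once if the flux jar, the tape roll or the screwdriver is moved by more than 30 mm (distance of any of flux_jar_centre, tape_roll, screwdriver from where it was at the start of the episode above 0.03 m).
It also fails if it takes over 53 s, if anything falls off the work surface, if the arm or the gripper's body presses on something with over 40 N, if the wrist force passes 120 N, or if a joint passes its speed limit or range.

## Working session

There is one attempt and no reset: what is moved stays moved. The work goes in short steps, each a Python script; the robot and the scene stay as the last script left them, time stands still between calls to the robot, and variables do not carry over. Pictures are saved under pics/ and viewed, about 8 in all and at most 12, crops included, and the job is handed in when it is done.

```bash
mkdir -p pics
cat > h.py <<'E'
import numpy as np, cv2
from workcell import env,set_gripper,solve_ik,viewer
def snap(name,f):
    s=env.get_state(); im=viewer.get_image(name); cv2.imwrite('pics/'+f,im[:,:,::-1]); return im,s
def cam(name,s=None):
    c=viewer.camera_info(name)
    f=210/np.tan(np.radians(c['fov_y'])/2)
    if 'R' in c: R=np.array(c['R']);t=np.array(c['t'])
    else:
        T=np.array(c['T_tool_cam']);W=np.eye(4);W[:3,:3]=s['tcp_rot'];W[:3,3]=s['eef_pos']
        M=np.linalg.inv(W@T);R=M[:3,:3];t=M[:3,3]
    return f,c['cx'],c['cy'],c['k1'],R,t
def ray(name,uv,s=None):
    f,cx,cy,k,R,t=cam(name,s)
    d=np.array([(uv[0]-cx)/f,(uv[1]-cy)/f]);p=d.copy()
    for _ in range(30): p=d/(1+k*(p@p))
    return -R.T@t, R.T@np.array([p[0],p[1],1])
def onz(name,uv,z,s=None):
    o,d=ray(name,uv,s); return o+d*(z-o[2])/d[2]
def proj(name,X,s=None):
    f,cx,cy,k,R,t=cam(name,s); q=R@np.asarray(X,float)+t; p=q[:2]/q[2]; p=p*(1+k*(p@p)); return p*f+[cx,cy]
def down(yaw): # jaw (tool y) direction at angle yaw in world xy
    y=np.array([np.cos(yaw),np.sin(yaw),0]);z=np.array([0,0,-1.]);return np.column_stack([np.cross(y,z),y,z])
E
python3 - <<'E'
from h import *
for n in('top','side'):
    im,s=snap(n,n+'1.png'); print(n,viewer.camera_info(n))
print(s, env.hold_point_z, viewer.camera_info('wrist'))
a=cv2.imread('pics/top1.png');b=cv2.imread('pics/side1.png')
E
```

```text
top {'fov_y': 51.4789538188856, 'cx': 274.95433009888677, 'cy': 207.50013284230167, 'k1': -0.061122804708612484, 'R': array([[ 0.09541536, -0.9954326 , -0.00313833],
       [-0.97130116, -0.09241131, -0.21916707],
       [ 0.21787603,  0.02396017, -0.9756823 ]]), 't': array([-0.01972866,  0.55880448,  0.94385242])}
side {'fov_y': 45.33400057826518, 'cx': 279.2985447731611, 'cy': 209.32860703544077, 'k1': -0.13238577123631318, 'R': array([[ 0.99737444, -0.06857964, -0.02326057],
       [-0.05824074, -0.56873317, -0.82045756],
       [ 0.04303763,  0.81965811, -0.57123406]]), 't': array([-0.54848028,  0.11127616,  1.18034762])}
{'t': 0.05, 'qpos': array([-76.68993988,  23.94569252,  -0.5903977 ,  92.48430542,
         0.26772702,  63.63855467,  -3.03835528]), 'dq': array([ 0.05968244, -0.03214251, -0.08123658, -0.02842971,  0.0599154 ,
       -0.03576274,  0.06696068]), 'effort': array([ 1.35522234e-03, -8.53463531e+01,  6.40662611e-01, -4.27204084e+01,
       -4.90618567e-02,  1.61862635e-02,  1.73156525e-05]), 'eef_pos': array([0.16890144, 0.60136298, 0.20485978]), 'tcp_rot': array([[-9.62740533e-01,  2.70426701e-01, -2.54652094e-04],
       [ 2.70426814e-01,  9.62739855e-01, -1.14444130e-03],
       [-6.43237669e-05, -1.17066479e-03, -9.99999313e-01]]), 'contact_force': array([ 0.50238834, -0.94699921, -0.16864876]), 'wrist_torque': array([-0.01632784, -0.01901652, -0.05806364]), 'gripper_width': 1.0024881091734408} 0.0188 {'fov_y': 58.49396965835703, 'cx': 285.0214425684154, 'cy': 214.70727201064855, 'k1': 0.03359721353252714, 'T_tool_cam': array([[ 1.00986733e-03, -9.60456979e-01, -2.78426599e-01,
         8.17136304e-02],
       [ 9.99997449e-01,  1.53245926e-03, -1.65931146e-03,
        -9.30380085e-04],
       [ 2.02037469e-03, -2.78424213e-01,  9.60456077e-01,
        -1.79511490e-01],
       [ 0.00000000e+00,  0.00000000e+00,  0.00000000e+00,
         1.00000000e+00]])}
```

View pics/top1.png

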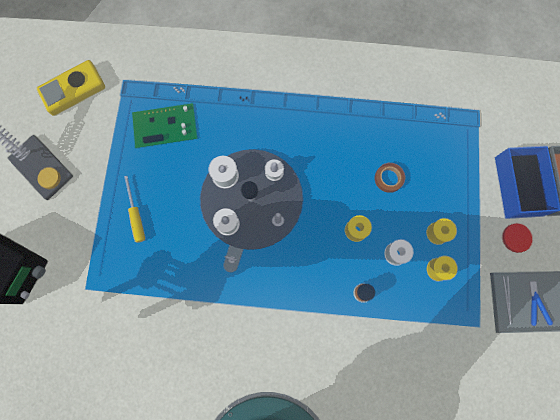

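View pics/side1.png

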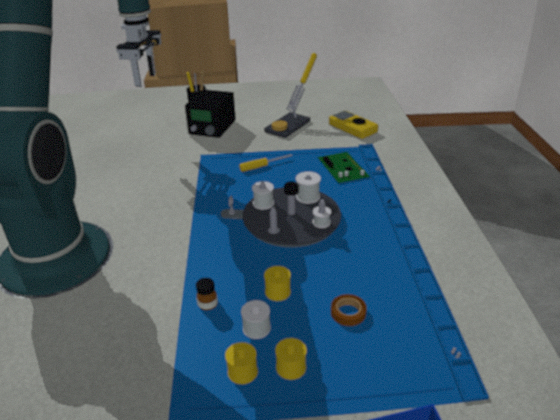

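The white reel at top (398,252) / side (256,319) is the only lone white one. The yellow look-alikes are at top (359,228), (442,231) and (442,268). The empty spindle is at top (278,220), the guide at (233,258) and the knob at (250,190). Next: measure, and confirm with an enlarged crop.

Run:
```python
from h import *
a=cv2.imread('pics/top1.png');b=cv2.imread('pics/side1.png')
def white(img,x0,y0,x1,y1):
    h=cv2.cvtColor(img,cv2.COLOR_BGR2HSV);m=cv2.inRange(h,(0,0,110),(179,60,255));k=np.zeros_like(m);k[y0:y1,x0:x1]=m[y0:y1,x0:x1];return k
for n,img,box in(('top',a,(375,232,422,272)),('side',b,(238,298,275,342))):
    c=max(cv2.findContours(white(img,*box),0,2)[0],key=cv2.contourArea)
    print(n,cv2.boundingRect(c),cv2.contourArea(c),cv2.minEnclosingCircle(c))
for z in(.0,.05): print('reel',z,onz('top',(399,252),z),onz('side',(256,319),z))
print('knob',onz('top',(250,190),.1),'tip',onz('top',(278,220),.087),'guide base',onz('top',(233,258),.05))
# triangulate
def tri(u,v):
    o,d=ray('top',u);p,e=ray('side',v);A=np.column_stack([d,-e]);s=np.linalg.lstsq(A,p-o,rcond=None)[0];return (o+d*s[0]+p+e*s[1])/2,np.linalg.norm(o+d*s[0]-p-e*s[1])
print('knob tri',tri((250,190),(291,188)))
w=np.hstack([cv2.resize(a[140:280,190:300],(440,560),interpolation=3),cv2.resize(a[210:300,360:420],(360,540),interpolation=3)[:560] if 0 else cv2.resize(a[205:300,370:431],(360,560),interpolation=3)])
cv2.imwrite('pics/c1.png',w)
```

```text
top (385, 240, 28, 25) 523.0 ((398.4285583496094, 252.2857208251953), 14.232156753540039)
side (241, 300, 29, 39) 796.5 ((256.0, 319.0657958984375), 19.170495986938477)
reel 0.0 [ 0.49084951 -0.27321929  0.        ] [ 0.48639406 -0.24150759  0.        ]
reel 0.05 [ 0.48357255 -0.25967558  0.05      ] [ 0.48747853 -0.2880211   0.05      ]
knob [0.58436792 0.09205648 0.1       ] tip [0.52468828 0.02335861 0.087     ] guide base [0.43419289 0.11780968 0.05      ]
knob tri (array([0.58667728, 0.09271844, 0.09304971]), np.float64(0.0009744185742608858))
```

View pics/c1.png

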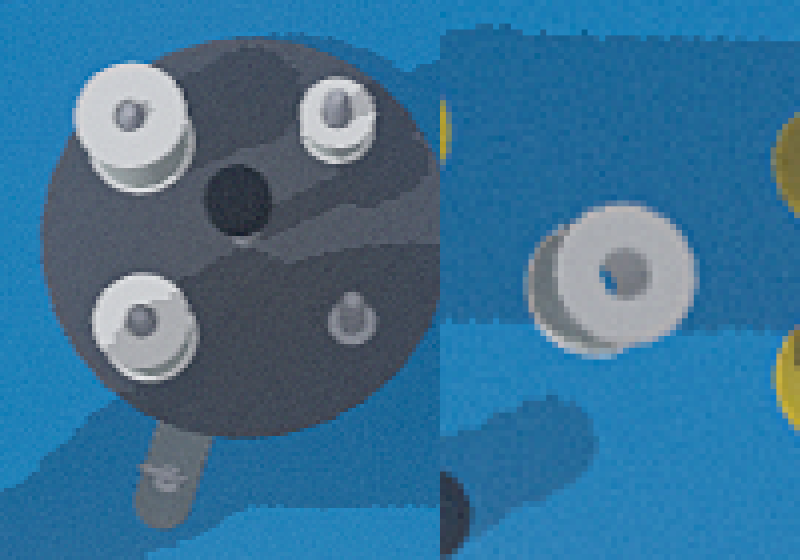

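The crop shows a plain white reel, rim centre about top (401,251). The carousel has three occupied spindles and one bare one, so the target is confirmed. Next, a close wrist look at the carousel and then at the reel.

Run:
```python
from h import *
print('reel top',onz('top',(401.3,251.3),.05))
env.movep([.60,.075,.24],down(np.radians(90)))
im,s=snap('wrist','w1.png'); print(s['t'],s['qpos'].round(1),s['eef_pos'])
np.save('s1.npy',s,allow_pickle=True)
for n,X in(('knob',(.5855,.0925,.105)),('tip',(.5247,.0234,.087)),('eye',(.434,.118,.046))):print(n,proj('wrist',X,s))
env.movep([.52,-.262,.21],down(np.radians(90)))
im,s=snap('wrist','w2.png'); print(s['t'],s['qpos'].round(1),s['eef_pos']);np.save('s2.npy',s,allow_pickle=True)
print(proj('wrist',(.4836,-.263,.05),s))
```

```text
reel top [ 0.48567407 -0.26492498  0.05      ]
2.525 [-29.3  21.4  25.   93.9  -9.7  66.8  88.1] [0.59989893 0.07596973 0.23988519]
knob [305.88530847 188.49766454]
tip [225.18154957 113.99008379]
eye [334.50235287   6.42565929]
3.8833 [ -2.6  21.8  33.5  99.4 -13.4  62.8 125.3] [ 0.52085733 -0.26064724  0.20999361]
[283.96996242 157.66340541]
```

View pics/w1.png

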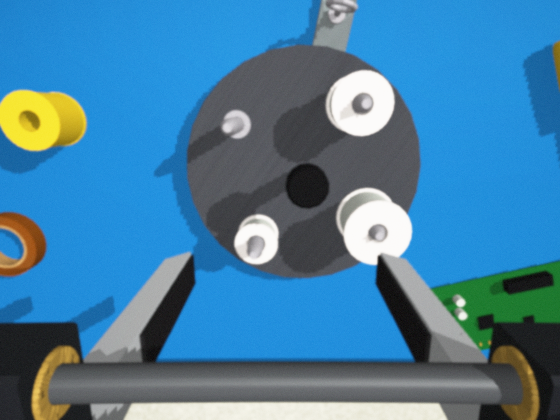

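View pics/w2.png

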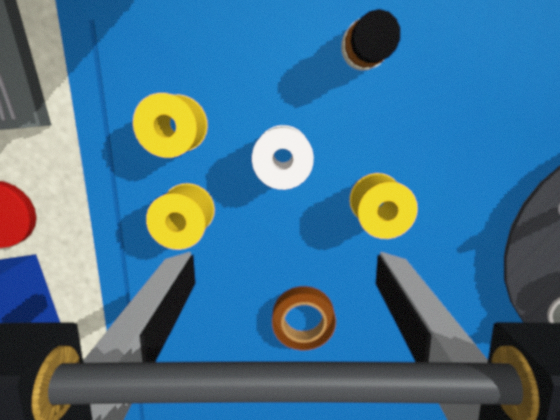

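w2: the white reel's bore is at (283,157), within 1 px of the prediction. w1: knob at (307,186), spindle around (235,124), guide around (338,10). I'll enlarge the spindle and guide to read them exactly.

Run:
```python
from h import *
s=np.load('s1.npy',allow_pickle=True).item();s2=np.load('s2.npy',allow_pickle=True).item()
a=cv2.imread('pics/w1.png')
h=cv2.cvtColor(a,cv2.COLOR_BGR2GRAY)
m=(h<40).astype(np.uint8);m[:160]=0;m[215:]=0;m[:,:280]=0;m[:,335:]=0
c=max(cv2.findContours(m,0,2)[0],key=cv2.contourArea);k=cv2.minEnclosingCircle(c);print('knob',k,onz('wrist',k[0],.105,s))
# disc rim fit (non-blue boundary)
hs=cv2.cvtColor(a,cv2.COLOR_BGR2HSV);m=255-cv2.inRange(hs,(95,120,40),(120,255,255));m[275:]=0
c=[c for c in cv2.findContours(m,0,1)[0] if cv2.pointPolygonTest(c,(300,150),False)>0][0][:,0]
P=np.array([onz('wrist',p,.021,s) for p in c])[:,:2]
from scipy.optimize import least_squares
C=np.array([.5855,.0925]);r=np.linalg.norm(P-C,axis=1);P=P[(abs(r-.125)<.008)]
f=least_squares(lambda v:np.hypot(*(P-v[:2]).T)-v[2],[*C,.125],loss='soft_l1',f_scale=.001);print('disc',f.x,len(P))
b=cv2.imread('pics/w2.png');hb=cv2.cvtColor(b,cv2.COLOR_BGR2HSV);m=cv2.inRange(hb,(0,0,150),(179,50,255));m[:,:240]=0;m[:,330:]=0;m[:110]=0;m[200:]=0
c=max(cv2.findContours(m,0,2)[0],key=cv2.contourArea);k=cv2.minEnclosingCircle(c);print('reel',k,onz('wrist',k[0],.05,s2))
cv2.imwrite('pics/c2.png',np.hstack([cv2.resize(a[100:150,210:260],(400,400),interpolation=3),cv2.resize(a[0:50,310:360],(400,400),interpolation=3)]))
```

```text
knob ((306.70989990234375, 185.45626831054688), 21.86107063293457) [0.58285067 0.09315662 0.105     ]
disc [0.5845231  0.09346835 0.12300114] 608
reel ((282.1773986816406, 156.96746826171875), 31.710224151611328) [ 0.48298048 -0.26461734  0.05      ]
```

View pics/c2.png

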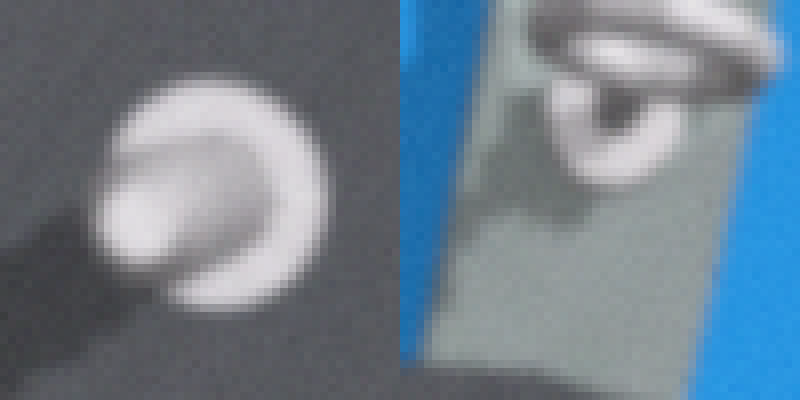

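The enlarged crop gives spindle tip (226.9,128.1), collar foot (236.6,124.1) and guide post foot (336.9,15.8).

Run:
```python
from h import *
s=np.load('s1.npy',allow_pickle=True).item()
A=np.array([.584,.0932])
for n,p,z in(('tip',(226.9,128.1),.087),('foot',(236.6,124.1),.022),('guide',(336.9,15.8),.012)):
    X=onz('wrist',p,z,s)[:2];d=X-A;print(n,X,np.hypot(*d),np.degrees(np.arctan2(d[1],d[0])))
# tongue edges direction check: pixels left edge (430,350)->(485,30) ; right (695,360)->(750,90) in crop
E=[onz('wrist',(310+(x-400)/8,y/8),.01,s)[:2] for x,y in((430,350),(487,30),(695,360),(748,90))]
for i in(0,2): d=E[i+1]-E[i];print(np.degrees(np.arctan2(d[1],d[0])), np.cross(d/np.hypot(*d),A-E[i]))
R=[.483,-.2645]
for X,y in(((*R,.03),90),((*R,.03),70),((*R,.03),138),((.527,.031,.15),138),((.527,.031,.05),138),((.527,.031,.05),-42),((.5,.107,.05),80),((.5,.107,.05),-100)):
    q=solve_ik(X,down(np.radians(y)));print(X,y,None if q is None else np.round(q,1))
```

```text
tip [0.53640624 0.02435751] 0.08369261505549472 -124.65776674860189
foot [0.53596137 0.02457894] 0.08376490596131687 -124.99419594741336
guide [0.43438299 0.12458485] 0.15287333912357756 168.152956782735
170.3341594224801 -0.011499907510277133
170.7712862092614 0.022278494322277142
(0.483, -0.2645, 0.03) 90 [  3.7  32.6  27.7 111.2 -22.2  41.5 134.6]
(0.483, -0.2645, 0.03) 70 [  1.4  33.4  30.8 111.3 -24.9  42.  116.9]
(0.483, -0.2645, 0.03) 138 [ 34.2  30.2 -10.9 110.1   8.5  40.4 156.3]
(0.527, 0.031, 0.15) 138 [-23.2  18.4  19.7 110.   -7.7  52.9 138.3]
(0.527, 0.031, 0.05) 138 [-20.6  27.   17.1 113.7 -11.7  41.  141.6]
(0.527, 0.031, 0.05) -42 [-46.   36.6  51.2 114.4 -38.8  47.8 -14.7]
(0.5, 0.107, 0.05) 80 [-38.4  27.2  28.1 116.3 -19.2  40.9  81.7]
(0.5, 0.107, 0.05) -100 [-62.1  41.6  62.  116.9 -48.2  51.9 -73. ]<stdin>:8: DeprecationWarning: Arrays of 2-dimensional vectors are deprecated. Use arrays of 3-dimensional vectors instead. (deprecated in NumPy 2.0)
```

Tip and foot agree at (0.536, 0.0245), r = 84 mm. The guide bearing is about 168.3°, so the turn is −67°. Now the grasp and lift.

Run:
```python
from h import *
D=down(np.radians(80));R=(.4832,-.2645)
set_gripper(.8,30)
env.movep([*R,.08],D)
env.servo_line([*R,.012],D,.1)
print(env.get_state()['contact_force'])
set_gripper(0,30)
s=env.get_state();print(s['t'],s['gripper_width'],s['contact_force'],s['eef_pos'])
env.servo_line([*R,.155],D,.2)
env.movep([.536,.0245,.155],D)
s=env.get_state();print(s['t'],s['gripper_width'],s['contact_force'],s['eef_pos'],s['qpos'].round(1))
env.servo_line([.536,.0245,.115],D,.15)
im,s=snap('wrist','w3.png');np.save('s3.npy',s,allow_pickle=True);snap('side','s3.png')
print(s['t'],s['gripper_width'],s['contact_force'],s['eef_pos'],proj('wrist',s['eef_pos']+[0,0,.038],s))
w=cv2.imread('pics/s3.png')[160:270,210:360]
cv2.imwrite('pics/c3.png',np.vstack([cv2.imread('pics/w3.png')[:250],cv2.resize(w[:],(477,350),interpolation=3)] if 0 else [cv2.imread('pics/w3.png')[:250],cv2.resize(w,(560,340),interpolation=3)]))
```

```text
[ 0.24088099 -0.4418943  -0.61091261]
6.35 0.5671814101468051 [-1.60586297  3.17624943  7.25131777] [ 0.48341211 -0.26431488  0.01230992]
8.35 0.5674555056078872 [-0.24514033  0.12185451 -2.19301104] [0.53594235 0.02295006 0.15481487] [-32.4  20.5  32.6 108.9 -13.4  54.4  86.3]
8.7667 0.5673866814016031 [ 0.03518793 -0.7703287  -1.80018368] [0.53596478 0.02340873 0.11511723] [287.51177389 307.49197843]
```

View pics/c3.png

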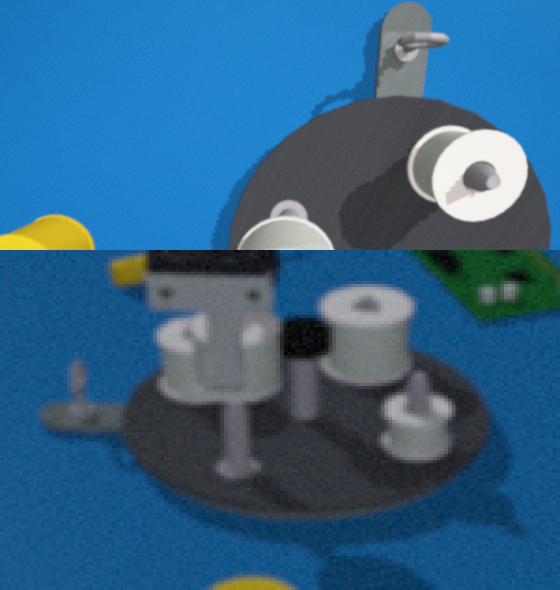

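The side crop shows the reel upright and centred over the spindle: reel x ≈ 237, post ≈ 237. Next: re-measure the guide foot (403,47) from here, check the reel's rim against the TCP, then make a guarded descent.

Run:
```python
from h import *
s=np.load('s3.npy',allow_pickle=True).item();A=np.array([.584,.0932])
X=onz('wrist',(403,48),.012,s)[:2];d=X-A;print('guide',X,np.hypot(*d),np.degrees(np.arctan2(d[1],d[0])))
D=down(np.radians(80));z=.115;b0=env.get_state()['contact_force']
while z>.0335:
    z=max(z-.006,.033)
    env.servo_line([.536,.0245,z],D,.06)
    s=env.get_state();f=s['contact_force']-b0
    print(round(z,3),s['eef_pos'].round(4),f.round(1))
    if np.linalg.norm(f)>15: print('stop');break
print(s['t'],s['gripper_width'],s['wrist_torque'])
```

```text
guide [0.43211799 0.12284024] 0.15474718019519615 168.95734411017276
0.109 [0.536  0.0245 0.109 ] [0.2 0.1 0.3]
0.103 [0.5358 0.0245 0.1027] [-0.7 -0.3  0.3]
0.097 [0.5358 0.0245 0.0966] [-0.3  0.4 -0.3]
0.091 [0.5358 0.0244 0.0906] [ 0.3  0.4 -0.4]
0.085 [0.5358 0.0245 0.0846] [ 0.6 -0.1  0.5]
0.079 [0.5358 0.0244 0.0786] [-0.8 -0.1  0.1]
0.073 [0.5358 0.0244 0.0726] [ 0.5 -0.6  0.4]
0.067 [0.5358 0.0245 0.0667] [-0.6 -0.7 -0.2]
0.061 [0.5358 0.0245 0.0606] [-0.1 -0.5  0.1]
0.055 [0.5358 0.0245 0.0546] [ 0.5 -0.1  0.9]
0.049 [0.5358 0.0244 0.0486] [ 0.2 -0.8  1. ]
0.043 [0.5357 0.0245 0.0426] [-0.2 -0.2  0.7]
0.037 [0.5357 0.0244 0.0366] [-0.4  0.3  0.3]
0.033 [0.5364 0.0244 0.0331] [ 1.6 -0.4  2.9]
12.3667 0.565907590327177 [-0.10935396 -0.19883168 -0.01579909]
```

Seated with light contact. Next, press slightly to confirm, then arc −66.5° about the axis while watching the force.

Run:
```python
from h import *
D=down(np.radians(80));A=np.array([.5843,.0938])
env.servo_line([.536,.0245,.0323],D,.02)
s=env.get_state();print(s['eef_pos'],s['contact_force']);z=.0325
p=s['eef_pos'][:2]-A;r0=np.hypot(*p);a0=np.degrees(np.arctan2(p[1],p[0]))%360;print(r0,a0)
N=14
for a in np.linspace(a0,168.6,N)[1:]:
    c=np.radians(a);env.servo_line([A[0]+.0848*np.cos(c),A[1]+.0848*np.sin(c),z],D,.04)
    s=env.get_state();f=s['contact_force'];u=np.array([np.cos(c),np.sin(c)])
    print(round(a,1),'rad %.1f tan %.1f z %.1f'%(f[:2]@u,f[1]*u[0]-f[0]*u[1],f[2]))
    if np.linalg.norm(f)>30: print('stop');break
env.wait(.3);print(s['t'],s['gripper_width'],s['eef_pos'])
im,s=snap('wrist','w4.png');np.save('s4.npy',s,allow_pickle=True);im=snap('top','t4.png')
print([proj('wrist',s['eef_pos']+[0,0,.038],s)])
cv2.imwrite('pics/c4.png',np.hstack([cv2.resize(cv2.imread('pics/w4.png'),(440,330)),cv2.resize(cv2.imread('pics/t4.png')[140:280,180:320],(330,330),interpolation=3)]))
```

```text
[0.53668332 0.02422413 0.03300776] [-1.54030134 -1.32127217 14.3490249 ]
0.08430985035062659 235.6128474410408
230.5 rad 0.4 tan -1.8 z 12.2
225.3 rad 0.7 tan -1.6 z 13.2
220.1 rad 2.5 tan -2.5 z 13.8
215.0 rad 1.1 tan -2.1 z 14.7
209.8 rad 2.1 tan -0.4 z 15.1
204.7 rad 3.4 tan -1.7 z 15.1
199.5 rad 2.2 tan -2.2 z 13.7
194.4 rad 2.5 tan -1.7 z 13.8
189.2 rad 3.8 tan -1.1 z 14.6
184.1 rad 3.8 tan -0.9 z 15.4
178.9 rad 3.4 tan -1.2 z 14.5
173.8 rad 2.7 tan -1.3 z 13.7
168.6 rad 2.4 tan -2.4 z 12.8
17.0417 0.5683914870003932 [0.50141273 0.11132744 0.03301469]
[array([287.67241823, 307.59199776])]
```

View pics/c4.png

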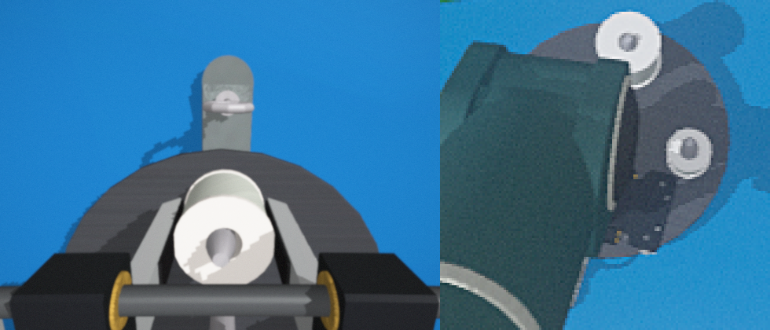

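The reel is seated with the spindle through its bore, standing behind the guide (foot at wrist px (291,125)). One last check of the bearing.

Run:
```python
from h import *
s=np.load('s4.npy',allow_pickle=True).item();A=np.array([.5843,.0938])
a=cv2.imread('pics/w4.png')
X=onz('wrist',(291,125),.012,s)[:2];d=X-A;print('guide',X,np.hypot(*d),np.degrees(np.arctan2(d[1],d[0])))
fp=A+.085*d/np.hypot(*d);print('feed',fp,'tcp',s['eef_pos'][:2],np.hypot(*(fp-s['eef_pos'][:2])))
print('feed tip px',proj('wrist',[*fp,.087],s),'proj tcp tip',proj('wrist',[*s['eef_pos'][:2],.087],s))
h=cv2.cvtColor(a,cv2.COLOR_BGR2HSV);m=cv2.inRange(h,(0,0,165),(179,40,255));m[:225]=0;m[365:]=0;m[:,:215]=0;m[:,355:]=0
c=max(cv2.findContours(m,0,2)[0],key=cv2.contourArea);k=cv2.minEnclosingCircle(c);print('rim',k,onz('wrist',k[0],.071,s))
cv2.imwrite('pics/c5.png',np.hstack([cv2.resize(a[90:150,250:330],(400,300),interpolation=3),cv2.resize(a[270:360,230:350],(400,300),interpolation=3)]))
```

```text
guide [0.43056145 0.12565579] 0.1570042462903165 168.29354498711598
feed [0.501068  0.1110463] tcp [0.50139516 0.11132658] 0.00043080249006202675
feed tip px [287.04863226 328.70879257] proj tcp tip [287.91996966 329.34326702]
rim ((285.2401428222656, 292.0591125488281), 73.77742767333984) [0.49409372 0.11155776 0.071     ]
```

View pics/c5.png

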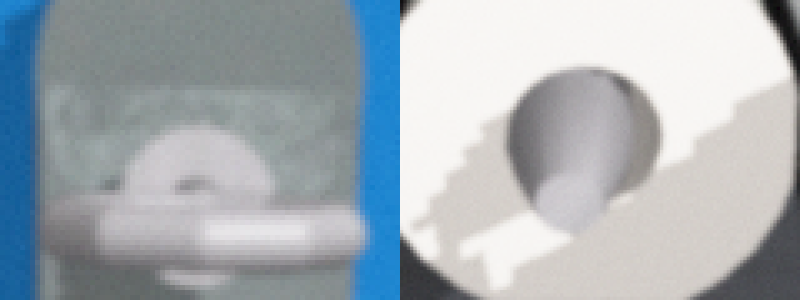

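The spindle tip reads (281.6,331) against (287,329) for the feed position. That is about 2.5 mm of lag from bore play, inside the 10 mm limit. I'll nudge 2 mm further, check for rest and hand in.

Run:
```python
from h import *
A=np.array([.5843,.0938]);c=np.radians(167.3)
env.servo_line([A[0]+.0848*np.cos(c),A[1]+.0848*np.sin(c),.0327],None,.02)
set_gripper(0,30);env.wait(.8)
im,s=snap('wrist','w5.png');a=im[:,:,::-1]
fp=A+.085*np.array([np.cos(np.radians(168.3)),np.sin(np.radians(168.3))])
print(s['t'],s['eef_pos'],s['gripper_width'],s['contact_force'],abs(s['dq']).max(),'feed tip px',proj('wrist',[*fp,.087],s))
env.job_done()
```

```text
18.7083 [0.50165341 0.11288762 0.0330216 ] 0.5653872564844739 [-1.54102146  0.71937775  8.54514323] 0.052003745484554345 feed tip px [282.80691396 328.70992745]
the job is handed in; nothing more can be done
```

The new white reel is on the empty spindle, all the way down, and the carousel is turned so the reel stands behind the wire guide. I handed the job in at 18.7 s with the gripper still closed on the reel at a commanded 30 N. `env.job_done()` gives no verdict, so the result rests on these checks.

**Seating:** The descent met no resistance until the reel reached the disc. A firmer press then read about 14 N with the reel at its seated height, and the picture showed the spindle through the bore.

**Turn:** I rotated the carousel about 67° while holding the reel; side forces stayed below 4 N. The spindle tip then sat about 2.5 mm short of the feed position because of play in the bore. I nudged it 2 mm further before handing in, but did not measure the tip again afterwards. By my estimate it is well inside the 10 mm limit.

**Final state:** Grip width was about 53 mm against the 55 mm reel, a steady offset since the grasp. The joints were at rest, with about 8.5 N of vertical contact force.

**Disagreements:**
- Guide bearing estimates ranged from 168.2° to 169.0° in the wrist views, and about 170.6° from a rough top view. I aimed for 168.6°, nudged past to take up the bore play, and took 168.3° as the reference.
- My automatic rim fit in the last view caught the reel's side as well, so I ignored it.

The other reels, jar, tape roll and screwdriver were not touched. I did not re-measure their positions at the end.

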